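# Lay the tall pack down against the layer fence

## Robot

A 6-joint arm with a two-finger parallel gripper is mounted at the origin on the work surface. World frame = base frame: x ahead of the robot, y to its left, z up, the work surface at z = 0. Lengths are in mm, angles in rad, forces in N, time in s.
With the tool pointing down it reaches from about 350 to 775 mm from the base axis. Payload 5.5 kg.
Tool frame: the origin (TCP) lies where the fingers leave the gripper's body, on its centre line; the fingertips stand manip.tips_ahead ahead of it and the grasp point (between the pads) lies 54 mm ahead of it (manip.tips_ahead is the distance from the TCP to the fingertips, in mm); z points along the fingers, y is the line along which they close (so a half turn about z gives the same grasp; the last joint's range is limited). The gripper opens to 85 mm and grips with 20 to 120 N. Pads are 22 mm wide; open, the fingers measure 114 mm over their backs; the gripper's body (76 mm by 85 mm) begins 54 mm behind the grasp point. The pads swing forward as they close: fully open they stand 13 mm farther back than shut.
Start: joints at [1.096, 0.313, 0.046, 1.304, 0, 1.431], TCP at [188.956, 543.102, 303.923] pointing down, gripper open.
Joint ranges: [-2.76, 2.76], [-0.86, 1.69], [-1.03, 1.26], [-2.2, 2.34], [-1.47, 1.5], [-3.14, 3.14]. Speed limits (rad/s): [2.57, 2.57, 3.14, 3.14, 3.14, 3.14].

## Interface

Orientations are given as [roll, pitch, yaw] about the fixed x, y, z axes, in that order (R = Rz(yaw) Ry(pitch) Rx(roll)).
In Python, from cell import manip, viewer, order, spot_in, mark_of gives the robot as it stands. The module is installed in compiled form; this text tells all that it offers.
- The arm moves only by the tool arm_command, never from a script. Its arguments are lists of equal length, an entry for each row: "linear": the shift along the tool's x, y, z normalised to -1 to 1, where 1 is 80 mm, a list of three; "dr": the turn, a rotation vector about the tool's x, y, z normalised to -1 to 1, where 1 is 180 degrees, a list of three; "grip": the closure, from -1 (fully open) to 1 (shut). A call has 1 to 5 rows; each row shifts and turns the commanded pose from where the row before left it, along the tool's axes as they then stand; what a row does not reach is not made up. A row lasts 1/10 s, in which the tool goes at most 50 mm and 8.59 degrees, less where a joint would pass 70% of its speed; a pose out of reach is approached as far as the arm can. A call with a number of a shift or a turn outside -1 to 1 is refused whole. A call with a gripper value outside its range is refused whole. The fingers move at their own pace and stop on an object; "squeeze" is the grip in N (left out, the last holds). Time passes only in rows, so rows that do not move let the fingers close. It gives the time, the measured TCP pose, the force, the opening and the grip force at its end, in the units of the state.
- manip.sense(): the state, without advancing time (a new reading comes with each control period).
- viewer.get_image(name): name is "side" or "top"; returns a dict with "img" (480x640x3 uint8, red, green, blue), "K" (3x3 intrinsics, pixels), "D" ([k1, k2, p1, p2, k3] as OpenCV has them; the pictures are not rectified), "rvec" (rotation vector, rad) and "tvec" (3), from world to camera coordinates, as OpenCV has them. Camera axes: x right, y down, z forward; pixel columns grow to the right and rows downward; lengths in mm; the calibration is good to about 2 mm. A picture is of the moment at which its call begins. There is no depth.
- order.hand_in(): hands the job in; it is judged then, once.
Trained networks look in a picture, given as the dict that the camera call returned (one of the last four; its "shot" number tells which), for a name from the list of things; names that differ only in an ending like _2 or _b are one class to them, and where a whole thing is asked for, a point or a joint stands for the part that bears it (a point fixed in the world has none). Each returns a list of dicts, best first, with "confidence" (0 to 1); they miss things now and then, are a little off and sometimes report something else, mostly with a low value. They report only what shows in the picture. A call takes as long as a camera call. They do not tell look-alikes from the thing itself.
- spot_in(query, picture): "pixel" ([column, row] in pixels, amid what is visible of it).
- mark_of(query, picture): "pixel" ([column, row] in pixels: a listed point, or the origin of a listed thing).
The state is a dict: "time": time; "qpos": joint angles; "joint_vel": joint speeds; "joint_efforts": joint torques, N m; "ee_pos": TCP position; "ee_rot": TCP orientation; "wrist_force": force on the tool from outside, world axes, zero at the start; "moment": the same for the moment, N m; "width": opening from 0.0 (shut) to 1.0 (fully open); "gripper_force": force on a finger pad.
Only numpy, scipy, OpenCV 4.12 (cv2) and the standard library are available. Lean on these libraries where they do the work, as an engineer would, in place of code of your own. Each camera call takes 0.05 s, during which the arm holds its last target. There are 200 camera calls.

## Task

Three white paper packs stand on end on the packing table. With the fingertips, push the tallest one over so that it falls away from the robot, towards the long wooden fence, and comes to rest lying short of it; then push it gently along the table until its leading end (the end that was on top) lies flush against the fence. Only push it: never lift it, squeeze it or ram it, and leave the two shorter packs standing and everything else in its place.

Things in the scene. Friction and masses are not known exactly. Their poses are not given: they have to be found in the camera images.
- pack_tall: White paper pack standing on end, 60 mm deep (x), 70 wide (y), 150 tall (z), brown roll ends at both ends, 0.25 to 0.5 kg, loose. Origin: centre of the end it stands on; at first z is up and x points away from the robot (yaw within 0.1 rad). The one to lay down; any place in the row. Pushed near its top it tips about its far lower edge and falls by itself past 22 degrees.
- pack_tall_top (a point): Centre of the tall pack's upper end (150 mm from its origin along its z): the end that must come to the fence. Axes as the pack.
- pack_tall_mid (a point): Centre of the tall pack's volume, 75 mm from its origin along its z: 75 mm above the table when it stands, 30 mm when it lies. Lying, it points its z level towards the fence, some 20 to 130 mm short of it, and slides with a few newtons.
- pack_mid: White paper pack standing on end, 60 mm deep (x), 70 wide (y), 115 tall (z), brown roll ends at both ends, 0.3 kg, loose. Origin: centre of the end it stands on; at first z is up and x points away from the robot (yaw within 0.1 rad). Bystander: must stay standing. The packs stand in a row along y, about 190 mm apart.
- pack_short: White paper pack standing on end, 60 mm deep (x), 70 wide (y), 85 tall (z), brown roll ends at both ends, 0.2 kg, loose. Origin: centre of the end it stands on; at first z is up and x points away from the robot (yaw within 0.1 rad). Bystander: must stay standing.
- fence_face (a point): Point on the fixed wooden fence: middle of its near face (the face towards the robot), at table height. The fence is a straight rail 660 mm long (along y), 22 mm thick, 45 mm high, screwed to the table beyond the packs. x points away from the robot, square into the face; y along the rail. Yaw within 0.08 rad.
- glue_pot: Small closed jar, 30 mm across, 50 mm high, between two of the packs. Origin: centre of its underside. Bystander.
- weight: Small knobbed brass weight, 30 mm across, 50 mm high, between two of the packs. Origin: centre of its underside. Bystander.
- mug: White mug, 76 mm across, 90 mm high, at the robot's left. Origin: centre of its underside. Bystander.
- wood_box: Closed wooden box 134 x 174 x 48 mm at the robot's right. Origin: centre of its underside. Bystander.
- spatula: Small spatula lying at the robot's left, beyond the mug. Bystander.
Mind the look-alikes: they are no part of the job. What is shaped like the pack_tall but orange is not meant.

How it is judged (in metres and radians):
On the way, in this order (a step that is already met when the one before it is completed fails the run):
1. the tall pack has been tipped over away from the robot and lies at rest short of the fence (angle between pack_tall's own z axis and vertical between 1.5 and 1.64 rad and linear speed of pack_tall below 0.02 m/s and angular speed of pack_tall below 0.15 rad/s and x of pack_tall_top in the frame of fence_face below -0.008 m and angle between the z axis of pack_tall and the x axis of fence_face, either way round below 0.6 rad), for 0.2 s.
2. its leading end has been pushed flush against the fence (angle between pack_tall's own z axis and vertical between 1.5 and 1.64 rad and x of pack_tall_top in the frame of fence_face between -0.006 and 0.006 m and angle between the z axis of pack_tall and the x axis of fence_face, either way round below 0.08 rad and y of pack_tall_top in the frame of fence_face between -0.31 and 0.31 m), for 0.2 s.
At the end, for the whole second after the job is handed in: The tall pack lies on its side on the table at rest, its former top end against the fence (centre of that end within 6 mm of the face, square to it within 0.08 rad), with the two shorter packs still upright (all of step 2 and linear speed of pack_tall below 0.02 m/s and angular speed of pack_tall below 0.15 rad/s and height (world z) of pack_tall_mid below 0.045 m and angle between each of pack_mid, pack_short's own z axis and vertical below 0.1 rad); the robot touches nothing.
It fails at once if the tall pack is lifted or carried off the table (height (world z) of pack_tall_mid above 0.1 m or (angle between pack_tall's own z axis and vertical above 1.4 rad and height (world z) of pack_tall_mid above 0.06 m)).
It fails at once if the tall pack is squeezed or rammed by the fingers with more than 40 N (contact force between the fingers and pack_tall above 40 N).
It fails at once if one of the two shorter packs is tipped, or shifted by more than 25 mm (angle between any of pack_mid, pack_short's own z axis and vertical above 0.4 rad or distance of any of pack_mid, pack_short from where it was at the start of the episode above 0.025 m).
It fails at once if glue pot, weight, mug, wooden box or spatula is shifted by more than 25 mm (distance of any of glue_pot, weight, mug, wood_box, spatula from where it was at the start of the episode above 0.025 m).
It also fails if it takes over 64 s, if anything falls off the work surface, if the arm or the gripper's body presses on something with over 40 N, if the wrist force passes 120 N, or if a joint passes its speed limit or range.

## Working session

There is one attempt and no reset: what is moved stays moved. The work goes in short steps, Python scripts to look and compute and a tool call to move; the robot and the scene stay as the last step left them, time stands still between calls to the robot, and variables do not carry over. Pictures are saved under pics/ and viewed, at most 10 in all, crops included, and the job is handed in when it is done.

Besides the shell and the picture viewer there is one more tool, called after "Call:" as name(argument=value, ...), one argument or row to a line, values as JSON. arm_command: Moves the arm, as the interface text tells. Its arguments: {"type":"object","properties":{"linear":{"type":"array","items":{"type":"array","items":{"type":"number","minimum":-1,"maximum":1}}},"dr":{"type":"array","items":{"type":"array","items":{"type":"number","minimum":-1,"maximum":1}}},"grip":{"type":"array","items":{"type":"number"}},"squeeze":{"type":"number"}},"required":["linear","dr","grip"]}

```bash
mkdir -p pics; cat > h.py <<'E'
import numpy as np, cv2
from cell import manip, viewer, order, spot_in, mark_of
def cam(p): 
    R,_=cv2.Rodrigues(np.array(p["rvec"],float)); t=np.array(p["tvec"],float).ravel(); return R,t
def ray(p,px):
    R,t=cam(p); u=cv2.undistortPoints(np.array([[px]],float),np.array(p["K"],float),np.array(p["D"],float)).ravel()
    return -R.T@t, R.T@np.array([u[0],u[1],1.])
def atz(p,px,z):
    c,d=ray(p,px); return c+d*(z-c[2])/d[2]
def tri(p1,x1,p2,x2):
    c1,d1=ray(p1,x1); c2,d2=ray(p2,x2)
    s=np.linalg.lstsq(np.c_[d1,-d2],c2-c1,rcond=None)[0]
    a,b=c1+s[0]*d1,c2+s[1]*d2; return (a+b)/2, np.linalg.norm(a-b)
def proj(p,X): return cv2.projectPoints(np.array(X,float).reshape(-1,3),np.array(p["rvec"],float),np.array(p["tvec"],float),np.array(p["K"],float),np.array(p["D"],float))[0].reshape(-1,2)
def save(p,n,box=None,s=1):
    im=p["img"][...,::-1]
    if box: im=im[box[1]:box[3],box[0]:box[2]]
    cv2.imwrite("pics/"+n+".png",cv2.resize(im,None,fx=s,fy=s,interpolation=cv2.INTER_CUBIC))
E
python3 - <<'E'
from h import *
np.set_printoptions(precision=1,suppress=True)
s=manip.sense(); print(s, manip.tips_ahead)
P={n:viewer.get_image(n) for n in("side","top")}
for n in P: save(P[n],n+"0"); print(n,-cam(P[n])[0].T@cam(P[n])[1])
for q in ["pack_tall","pack_tall_top","pack_mid","pack_short","fence_face","glue_pot","weight"]:
    for n in P:
        print(q,n,[(np.array(d["pixel"]).round(1).tolist(),round(d["confidence"],2)) for d in mark_of(q,P[n])])
E
```

```text
{'time': 0.0, 'qpos': array([1.1, 0.3, 0. , 1.3, 0. , 1.4]), 'joint_vel': array([-0.,  0.,  0., -0., -0., -0.]), 'joint_efforts': array([ -0. , -48.1,  29.9,   0. ,   0. ,  -0. ]), 'ee_pos': array([188.7, 542.7, 303. ]), 'ee_rot': array([-3.1, -0. ,  2.8]), 'wrist_force': array([ 0.8,  1. , -0.4]), 'moment': array([0., 0., 0.]), 'gripper_force': 0.0, 'width': 1.0016111054235075} 72.6
side [ 389.4 -793.9  908.4]
top [ 470.3  -23.2 1475.6]
pack_tall side [([277.6, 263.0], 0.85), ([232.3, 248.6], 0.57)]
pack_tall top [([286.6, 307.5], 0.87), ([353.5, 318.8], 0.78), ([319.3, 263.4], 0.62)]
pack_tall_top side [([225.9, 206.1], 0.76), ([274.0, 224.8], 0.61), ([228.4, 255.9], 0.59)]
pack_tall_top top [([321.5, 265.7], 0.91), ([282.9, 313.6], 0.69), ([355.9, 315.4], 0.68), ([164.1, 211.0], 0.56)]
pack_mid side [([296.3, 329.3], 0.97)]
pack_mid top [([403.7, 260.7], 0.92)]
pack_short side [([268.1, 220.5], 0.74)]
pack_short top [([252.8, 268.0], 0.75)]
fence_face side [([379.5, 249.6], 0.9)]
fence_face top [([325.3, 161.1], 0.63)]
glue_pot side []
glue_pot top [([288.0, 268.8], 0.48)]
weight side [([284.6, 299.3], 0.45)]
weight top [([365.8, 266.9], 0.64)]
```

View pics/side0.png

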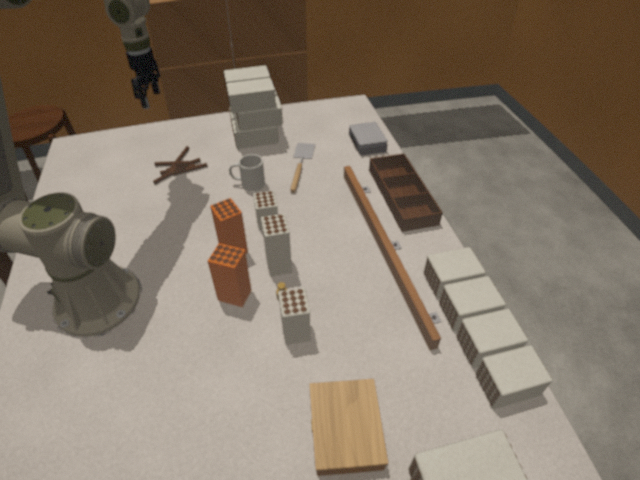

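View pics/top0.png

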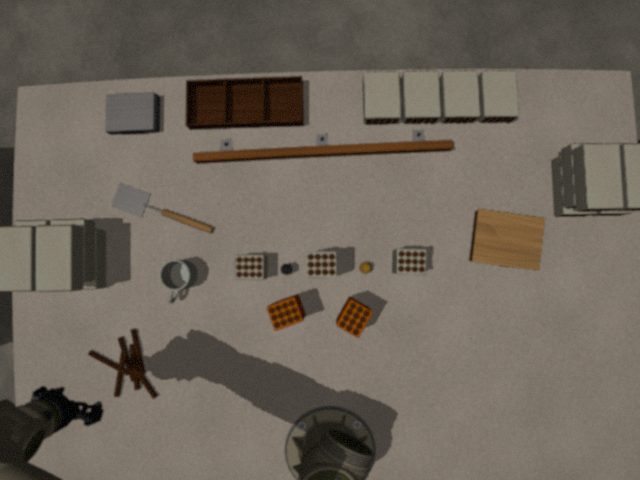

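Several candidates could be the tall pack. The white packs' tops in the top view are at (251,266), (322,264) and (411,261), and there are two orange look-alikes at (285,313) and (354,316). The white pack in the middle, at side (274,225) / top (322,264), looks tallest. The orange ones are ruled out by colour. I'll measure the heights and check an enlarged crop.

```bash
python3 - <<'E'
from h import *
np.set_printoptions(precision=1,suppress=True)
s=viewer.get_image("side"); t=viewer.get_image("top")
# enlarged crops
a=cv2.resize(s["img"][180:350,200:340,::-1],None,fx=3,fy=3,interpolation=2)
b=cv2.resize(t["img"][235:345,225:435,::-1],None,fx=1.8,fy=1.8,interpolation=2)
c=np.zeros((600,800,3),np.uint8); a=a[:600]; c[:a.shape[0],:a.shape[1]]=a; c[:b.shape[0],420:420+b.shape[1]]=b[:,:380]; cv2.imwrite("pics/crop1.png",c)
for n,x,y in [("mid-row",(274,225),(322,264)),("short",(265,200),(251,266)),("midpack",(293,301),(411,261)),("or1",(227,210),(285,313)),("or2",(229,256),(354,316)),
  ]: print(n,*tri(s,x,t,y))
print("fence",tri(s,mark_of("fence_face",s)[0]["pixel"],t,mark_of("fence_face",t)[0]["pixel"]))
# fence near bottom edge in top
hsv=cv2.cvtColor(t["img"],cv2.COLOR_RGB2HSV).astype(int)
pts=[];far=[]
for col in range(200,448,4):
    S=hsv[135:175,col,1]; 
    m=np.where(S>110)[0]
    if len(m)<4: continue
    k=m.max(); hi,lo=S[k-2],S[min(k+4,39)]; th=(hi+lo)/2
    j=k-2
    while j<38 and S[j+1]>th: j+=1
    r=135+j+(S[j]-th)/max(S[j]-S[j+1],1)
    pts.append(atz(t,(col,r),0)[:2])
pts=np.array(pts); vx,vy,x0,y0=cv2.fitLine(pts.astype(np.float32),cv2.DIST_HUBER,0,.01,.01).ravel()
print("fence line x=",x0,"+",vx/vy,"*(y-",y0,")",pts[:,1].min(),pts[:,1].max(), "resid",np.std(pts[:,0]-x0-vx/vy*(pts[:,1]-y0)))
# top quads by edges of base: white pack top outlines
g=cv2.cvtColor(t["img"],cv2.COLOR_RGB2GRAY)
for n,q in [("tall",(300,243,345,288)),]:
    print(hsv[q[1]:q[3]:2,322,2], hsv[264,q[0]:q[2],2],hsv[264,q[0]:q[2],1])
for q in ["glue_pot","weight"]:
  for d in spot_in(q,t)[:1]: print(q,d["pixel"],atz(t,d["pixel"],45))
E
```

```text
mid-row [474.7   6.1 147.8] 4.422206719747962
short [473.8 178.8  83.7] 3.8092851334604587
midpack [ 477.8 -202.7  114. ] 3.427150102274532
or1 [366.2  93.2 143.5] 0.12698080983993265
or2 [355.8 -64.9 142.2] 0.6638607775704876
fence (array([751.2,  -0.9,  11.3]), np.float64(6.780852530217393))
fence line x= 757.5428 + -0.02620231 *(y- 1.8101648 ) -313.26597302011135 321.9638665479204 resid 0.6605304031778985
[132 130 124 105 109 124  85  75 115 122  85  87 119 119  90  98 128 125
 131 133 136 134 136] [129 134 132 133 132 133 126 104  78  65  62  54  56  74  82  76  62  58
  60  61  76  89  78  65  57  55  61  74  90  82  63  59  54  59  74  87
  87  74  74  75  80  73  75  78  76] [ 40  40  39  40  41  36  43  56 108 177 177 189 168 100  93 107 185 202
 174 155 107  83 101 165 197 218 163 100  79 100 158 207 217 160  86  67
  47  31  52  37  32  42  54  33  34]
glue_pot [289.1, 267.9] [469.4  89.6  45. ]
weight [362.8, 267.0] [467.9 -92.4  45. ]
```

View pics/crop1.png

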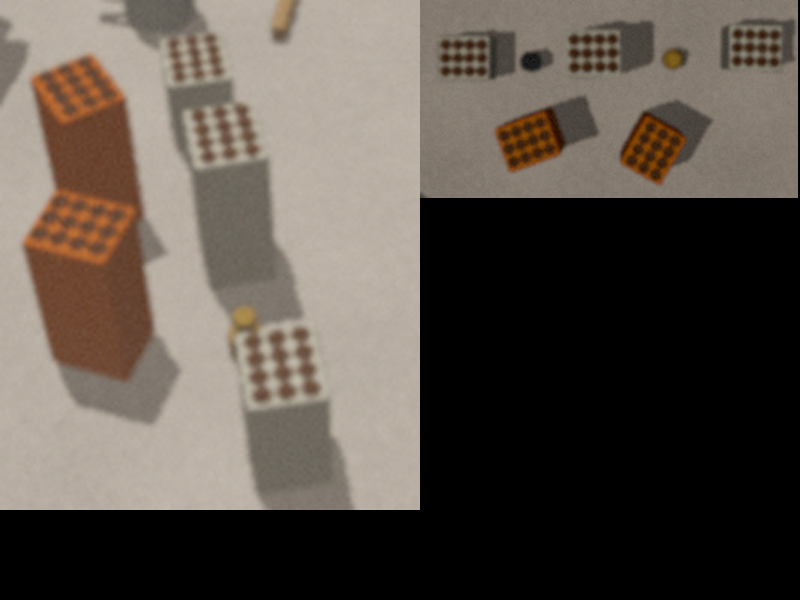

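The crop shows the white centre pack, with its top at about (225,130) in the crop. It is clearly taller than its white neighbours: measured heights are 148 mm against 84 and 114. The orange ones are look-alikes, so the target stands near (475, 6).

Call:
arm_command(
  linear=[
    [0,0,0],
    [0,0,0],
    [0,0,0],
    [0,0,0],
  ],
  dr=[
    [0,0,-0.0383],
    [0,0,-0.0383],
    [0,0,-0.0383],
    [0,0,0],
  ],
  grip=[0.3,0.3,0.3,0.3],
)

```text
time: 1.5
ee_pos: [189.0, 543.1, 303.9]
ee_rot: [3.142, 0.0, -3.115]
wrist_force: [1.0, -0.0, 0.0]
width: 0.355
gripper_force: 0.0
```

```bash
python3 - <<'E'
from h import *
from scipy.optimize import minimize
s=manip.sense(); print(s["qpos"],s["ee_pos"],s["ee_rot"],s["width"],manip.tips_ahead,s["time"])
# box pose of the tall pack's top face: fit holes pattern outline via saturation/brightness mask in both views
t=viewer.get_image("top")
hsv=cv2.cvtColor(t["img"],cv2.COLOR_RGB2HSV)
m=((hsv[...,1]>75)).astype(np.uint8); roi=np.zeros_like(m); roi[247:282,302:342]=1
m=cv2.morphologyEx(m*roi,cv2.MORPH_CLOSE,np.ones((5,5)))
c=max(cv2.findContours(m,0,2)[0],key=cv2.contourArea)
q=cv2.boxPoints(cv2.minAreaRect(c)); w=np.array([atz(t,x,150) for x in q]); print(w.round(1),w.mean(0))
for i in range(4):
    e=w[(i+1)%4]-w[i]; print(np.linalg.norm(e),np.arctan2(e[1],e[0]))
E
```

```text
[1.09638189e+00 3.13225841e-01 4.61017375e-02 1.30362270e+00
 9.65470689e-06 1.06994253e+00] [188.96159854 543.09406546 303.90917827] [ 3.14154458e+00  1.53111557e-05 -3.11515330e+00] 0.3553313442529013 72.6 1.5
[[500.4  37.4 150. ]
 [499.2 -22.1 150. ]
 [453.5 -21.2 150. ]
 [454.7  38.3 150. ]] [476.94380962   8.10068266 150.        ]
59.548392170208075 -1.5917360462910612
45.70744777306424 3.1202213871234545
59.45339505004135 1.5504842879514273
45.74482320909954 -0.01929398232431168
```

Call:
arm_command(
  linear=[
    [-0.168,-0.45,0],
    [-0.168,-0.45,0],
    [-0.168,-0.45,0],
    [-0.168,-0.45,0],
    [-0.168,-0.45,0],
  ],
  dr=[
    [0,0,0],
    [0,0,0],
    [0,0,0],
    [0,0,0],
    [0,0,0],
  ],
  grip=[0.3,0.3,0.3,0.3,0.3],
)

```text
time: 2.05
ee_pos: [261.1, 363.6, 304.0]
ee_rot: [3.141, 0.0, -3.118]
wrist_force: [0.6, -0.1, -0.1]
width: 0.351
gripper_force: 0.0
```

Call:
arm_command(
  linear=[
    [-0.168,-0.45,0],
    [-0.168,-0.45,0],
    [-0.168,-0.45,0],
    [-0.168,-0.45,0],
    [-0.168,-0.45,0],
  ],
  dr=[
    [0,0,0],
    [0,0,0],
    [0,0,0],
    [0,0,0],
    [0,0,0],
  ],
  grip=[0.3,0.3,0.3,0.3,0.3],
)

```text
time: 2.55
ee_pos: [333.0, 185.3, 304.2]
ee_rot: [3.141, 0.001, -3.118]
wrist_force: [0.5, -0.3, -0.2]
width: 0.35
gripper_force: 0.0
```

Call:
arm_command(
  linear=[
    [-0.168,-0.45,0],
    [-0.168,-0.45,0],
    [-0.168,-0.45,0],
    [-0.168,-0.45,0],
    [-0.168,-0.45,0],
  ],
  dr=[
    [0,0,0],
    [0,0,0],
    [0,0,0],
    [0,0,0],
    [0,0,0],
  ],
  grip=[0.3,0.3,0.3,0.3,0.3],
)

```text
time: 3.05
ee_pos: [404.9, 6.9, 304.2]
ee_rot: [3.142, 0.001, -3.119]
wrist_force: [0.2, 1.0, 1.2]
width: 0.349
gripper_force: 0.0
```

Call:
arm_command(
  linear=[
    [0,0,0],
    [0,0,0],
    [0,0,0],
  ],
  dr=[
    [0,0,0],
    [0,0,0],
    [0,0,0],
  ],
  grip=[0.3,0.3,0.3],
)

```text
time: 3.35
ee_pos: [404.1, 9.2, 303.9]
ee_rot: [3.141, -0.0, -3.116]
wrist_force: [-0.4, -0.1, 0.7]
width: 0.35
gripper_force: 0.0
```

Call:
arm_command(
  linear=[
    [0,0,0.31],
    [0,0,0.31],
    [0,0,0.31],
    [0,0,0.31],
    [0,0,0],
  ],
  dr=[
    [0,0,0],
    [0,0,0],
    [0,0,0],
    [0,0,0],
    [0,0,0],
  ],
  grip=[0.3,0.3,0.3,0.3,0.3],
)

```text
time: 3.85
ee_pos: [402.0, 10.3, 202.2]
ee_rot: [3.14, -0.006, -3.113]
wrist_force: [-1.0, 0.5, 0.4]
width: 0.347
gripper_force: 0.0
```

```bash
python3 - <<'E'
from h import *
s=viewer.get_image("side"); save(s,"side1",(180,120,380,320),3)
print(manip.sense()["ee_pos"])
E
```

```text
[403.07546393   9.96961599 203.88978236]
```

View pics/side1.png

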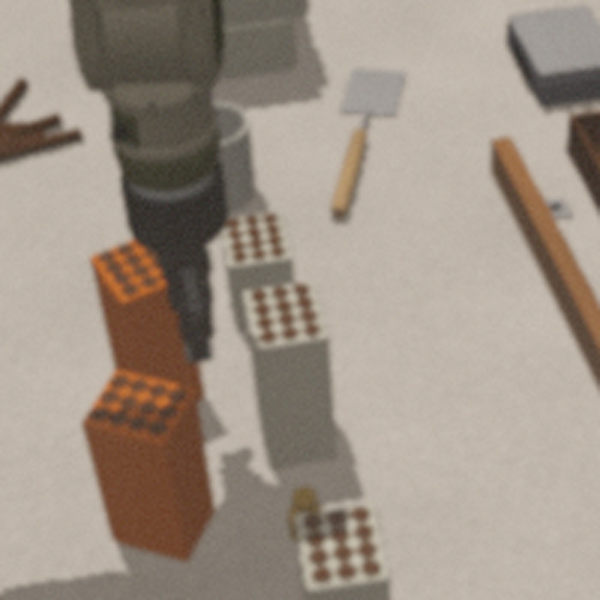

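The picture shows the fingertips at about (200,350), just behind the pack's top at (285,310), with clear space to the orange packs. Next I push gently.

Call:
arm_command(
  linear=[
    [-0.1,0,0],
    [-0.1,0,0],
    [-0.1,0,0],
    [-0.06,0,0],
    [-0.06,0,0],
  ],
  dr=[
    [0,0,0],
    [0,0,0],
    [0,0,0],
    [0,0,0],
    [0,0,0],
  ],
  grip=[0.3,0.3,0.3,0.3,0.3],
)

```text
time: 4.4
ee_pos: [438.8, 9.4, 204.9]
ee_rot: [-3.142, -0.0, -3.116]
wrist_force: [-1.1, 0.4, 0.3]
width: 0.35
gripper_force: 0.5
```

Call:
arm_command(
  linear=[
    [-0.06,0,0],
    [-0.06,0,0],
    [-0.06,0,0],
    [-0.06,0,0],
    [-0.06,0,0],
  ],
  dr=[
    [0,0,0],
    [0,0,0],
    [0,0,0],
    [0,0,0],
    [0,0,0],
  ],
  grip=[0.3,0.3,0.3,0.3,0.3],
)

```text
time: 4.9
ee_pos: [462.7, 10.1, 204.7]
ee_rot: [3.142, 0.0, -3.116]
wrist_force: [-0.6, -0.0, -0.1]
width: 0.35
gripper_force: 0.3
```

```bash
python3 - <<'E'
from h import *
s=viewer.get_image("side"); save(s,"side2",(200,140,360,290),3)
print(manip.sense()["ee_pos"],manip.sense()["wrist_force"])
E
```

```text
[463.48269589   9.99223169 204.75289956] [0.98407758 0.03334341 0.29944727]
```

View pics/side2.png

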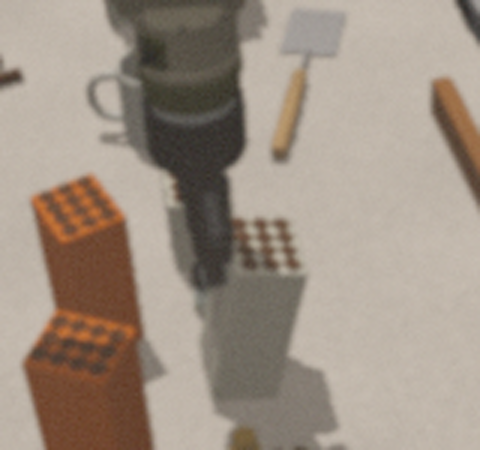

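The pack is tipping about its far edge, with its top now at about (265,245). I keep pushing.

Call:
arm_command(
  linear=[
    [-0.06,0,0],
    [-0.06,0,0],
    [-0.06,0,0],
    [-0.06,0,0],
    [-0.06,0,0],
  ],
  dr=[
    [0,0,0],
    [0,0,0],
    [0,0,0],
    [0,0,0],
    [0,0,0],
  ],
  grip=[0.3,0.3,0.3,0.3,0.3],
)

```text
time: 5.45
ee_pos: [486.7, 10.7, 204.7]
ee_rot: [3.142, 0.0, -3.115]
wrist_force: [-0.2, 0.7, -0.2]
width: 0.345
gripper_force: 0.0
```

Call:
arm_command(
  linear=[
    [-0.06,0,0],
    [-0.06,0,0],
    [0,0,0],
    [0,0,0],
    [0,0,0],
  ],
  dr=[
    [0,0,0],
    [0,0,0],
    [0,0,0],
    [0,0,0],
    [0,0,0],
  ],
  grip=[0.3,0.3,0.3,0.3,0.3],
)

```text
time: 5.95
ee_pos: [495.6, 11.0, 204.6]
ee_rot: [3.141, -0.0, -3.115]
wrist_force: [-0.3, 0.7, -0.2]
width: 0.347
gripper_force: 0.0
```

```bash
python3 - <<'E'
from h import *
s=viewer.get_image("side"); t=viewer.get_image("top")
im=np.hstack([cv2.resize(s["img"][160:310,230:430,::-1],(400,300)),cv2.resize(t["img"][140:290,220:420,::-1],(400,300))]); cv2.imwrite("pics/fall.png",im)
print(manip.sense()["ee_pos"])
E
```

```text
[495.58302843  10.96551278 204.68265391]
```

View pics/fall.png

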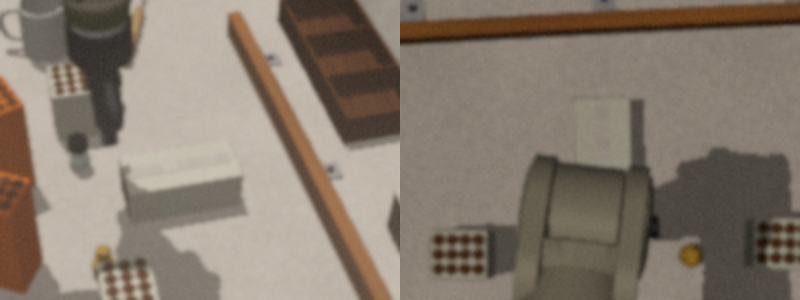

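The pack lies short of the fence. In the side crop its lid corners are at about (125,157), (133,190), (241,176) and (232,145). I measure its pose now.

```bash
python3 - <<'E'
from h import *
np.set_printoptions(precision=1,suppress=True)
s=viewer.get_image("side"); t=viewer.get_image("top")
for c in [(125,157),(133,190),(241,176),(232,145)]: print(atz(s,(230+c[0]/2,160+c[1]/2),60))
for c in [(577,97),(631,99)]: print("top lead",atz(t,(220+(c[0]-400)/2,140+c[1]/2),60))
for q in["pack_tall_top","pack_tall_mid","pack_tall"]:
  z={"pack_tall_top":30,"pack_tall_mid":30,"pack_tall":30}[q]
  for n,p in(("s",s),("t",t)):
    print(q,n,[(np.array(d["pixel"]),round(d["confidence"],2),atz(p,d["pixel"],z)) for d in mark_of(q,p)])
hsv=cv2.cvtColor(t["img"],cv2.COLOR_RGB2HSV).astype(int)
# lead edge & sides in top view: sub-pixel via value gradient
g=cv2.GaussianBlur(cv2.cvtColor(t["img"],cv2.COLOR_RGB2GRAY),(3,3),0).astype(int)
print(g[183:196,310],g[183:196,318],g[183:196,326]); print(g[200,302:345]); print(g[215,302:345])
E
```

```text
[520.6  36.7  60. ]
[519. -23.  60.]
[658.1 -31.5  60. ]
[662.5  25.5  60. ]
top lead [663.8  37.3  60. ]
top lead [659.7 -29.2  60. ]
pack_tall_top s [(array([223.6, 255.4]), 0.89, array([336.8,  47.3,  30. ])), (array([228.8, 207.4]), 0.74, array([369., 235.,  30.])), (array([349.3, 244.1]), 0.61, array([668.5,  10. ,  30. ]))]
pack_tall_top t [(array([355.9, 318. ]), 0.95, array([341.5, -73.1,  30. ])), (array([318.4, 191.9]), 0.78, array([658.7,  13.8,  30. ]))]
pack_tall_mid s [(array([318.9, 253.6]), 0.86, array([581.6,  -4.6,  30. ])), (array([224. , 230.2]), 0.85, array([346.6, 142.4,  30. ])), (array([228.9, 277.8]), 0.62, array([342.7, -32.5,  30. ])), (array([254.7, 185.8]), 0.26, array([456.7, 316.4,  30. ])), (array([284.2, 299.5]), 0.2, array([ 465.6, -130.7,   30. ]))]
pack_tall_mid t [(array([322.3, 219. ]), 0.89, array([590.1,   5.4,  30. ])), (array([350. , 317.2]), 0.71, array([343.8, -58.5,  30. ]))]
pack_tall s [(array([231. , 249.1]), 0.91, array([358.2,  65.6,  30. ])), (array([294.1, 253.2]), 0.77, array([518.7,  12. ,  30. ])), (array([235. , 292.6]), 0.69, array([352.5, -82.8,  30. ]))]
pack_tall t [(array([354.7, 315.8]), 0.87, array([347. , -70.2,  30. ])), (array([503.9, 240.6]), 0.38, array([ 525.6, -452. ,   30. ]))]
[129 130 129 129 127 125 127 132 136 138 138 137 137] [128 130 131 131 128 124 125 131 136 136 134 132 131] [131 130 130 129 127 127 132 136 138 138 138 139 140]
[129 130 131 131 129 129 133 136 137 136 137 136 136 136 137 137 136 136
 136 136 135 136 137 138 139 138 138 139 139 139 138 133 120  99  81  73
  73  73  78  94 113 126 130]
[129 129 130 130 127 128 132 136 137 137 137 136 136 136 136 136 136 135
 136 136 136 137 138 139 140 141 141 141 140 140 140 138 127 108  88  77
  73  72  72  78  94 114 127]
```

Call:
arm_command(
  linear=[
    [0.15,0,0],
    [0.15,-0.07,0],
    [0,0,0],
    [0,0,0.28],
    [0,0,0.28],
  ],
  dr=[
    [0,0,0],
    [0,0,0],
    [0,0,0],
    [0,0,0],
    [0,0,0],
  ],
  grip=[0.3,0.3,0.3,0.3,0.3],
)

```text
time: 6.95
ee_pos: [472.5, 4.4, 160.3]
ee_rot: [-3.141, 0.003, -3.116]
wrist_force: [-0.5, -0.4, 0.1]
width: 0.35
gripper_force: 0.0
```

Call:
arm_command(
  linear=[
    [0,0,0.28],
    [0,0,0.28],
    [0,0,0.28],
    [0,0,0],
    [0,0,0],
  ],
  dr=[
    [0,0,0],
    [0,0,0],
    [0,0,0],
    [0,0,0],
    [0,0,0],
  ],
  grip=[0.3,0.3,0.3,0.3,0.3],
)

```text
time: 7.45
ee_pos: [471.7, 4.7, 92.9]
ee_rot: [3.141, -0.001, -3.116]
wrist_force: [0.3, -0.7, 0.6]
width: 0.354
gripper_force: 0.0
```

Call:
arm_command(
  linear=[
    [-0.1,0,0],
    [-0.1,0,0],
    [-0.08,0,0],
    [-0.08,0,0],
    [-0.08,0,0],
  ],
  dr=[
    [0,0,0],
    [0,0,0],
    [0,0,0],
    [0,0,0],
    [0,0,0],
  ],
  grip=[0.3,0.3,0.3,0.3,0.3],
)

```text
time: 7.95
ee_pos: [506.5, 5.5, 93.1]
ee_rot: [-3.141, -0.003, -3.116]
wrist_force: [-7.3, -1.7, 11.2]
width: 0.352
gripper_force: 3.2
```

Call:
arm_command(
  linear=[
    [-0.1,0,0],
    [-0.1,0,0],
    [-0.1,0,0],
    [-0.1,0,0],
    [-0.1,0,0],
  ],
  dr=[
    [0,0,0],
    [0,0,0],
    [0,0,0],
    [0,0,0],
    [0,0,0],
  ],
  grip=[0.3,0.3,0.3,0.3,0.3],
)

```text
time: 8.45
ee_pos: [546.2, 6.8, 93.1]
ee_rot: [-3.141, -0.003, -3.115]
wrist_force: [-6.7, -0.7, 8.4]
width: 0.352
gripper_force: 3.7
```

Call:
arm_command(
  linear=[
    [-0.1,0,0],
    [-0.1,0,0],
    [-0.1,0,0],
    [0,0,0],
  ],
  dr=[
    [0,0,0],
    [0,0,0],
    [0,0,0],
    [0,0,0],
  ],
  grip=[0.3,0.3,0.3,0.3],
)

```text
time: 8.85
ee_pos: [572.0, 7.3, 93.1]
ee_rot: [-3.141, 0.001, -3.115]
wrist_force: [-1.0, 0.0, 4.4]
width: 0.349
gripper_force: 0.0
```

```bash
python3 - <<'E'
from h import *
s=viewer.get_image("side"); t=viewer.get_image("top")
im=np.hstack([cv2.resize(s["img"][190:290,280:413,::-1],(400,300),interpolation=2),cv2.resize(t["img"][140:240,255:388,::-1],(400,300),interpolation=2)]); cv2.imwrite("pics/push.png",im)
print(manip.sense()["ee_pos"])
E
```

```text
[571.95433444   7.31313782  93.17734718]
```

View pics/push.png

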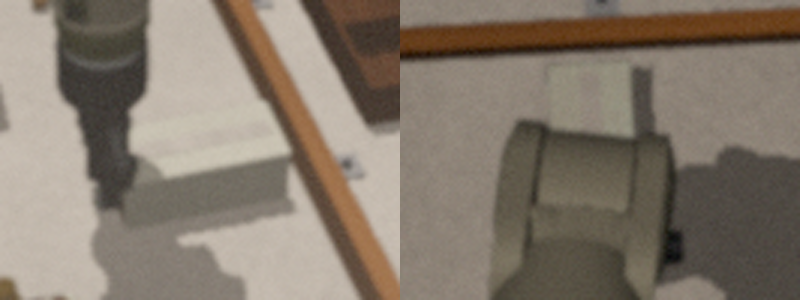

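The pack is square and about 20 mm short of the fence. In the top crop its leading edge is at row 66 and the fence at row 55. I creep the rest of the way.

Call:
arm_command(
  linear=[
    [-0.04,0,0],
    [-0.04,0,0],
    [-0.04,0,0],
    [-0.04,0,0],
    [-0.02,0,0],
  ],
  dr=[
    [0,0,0],
    [0,0,0],
    [0,0,0],
    [0,0,0],
    [0,0,0],
  ],
  grip=[0.3,0.3,0.3,0.3,0.3],
)

```text
time: 9.45
ee_pos: [583.9, 7.8, 93.1]
ee_rot: [3.142, -0.003, -3.115]
wrist_force: [-8.5, -0.5, 12.3]
width: 0.346
gripper_force: 3.7
```

Call:
arm_command(
  linear=[
    [-0.015,0,0],
    [-0.015,0,0],
    [-0.015,0,0],
  ],
  dr=[
    [0,0,0],
    [0,0,0],
    [0,0,0],
  ],
  grip=[0.3,0.3,0.3],
)

```text
time: 9.75
ee_pos: [587.1, 7.9, 93.1]
ee_rot: [3.142, -0.004, -3.115]
wrist_force: [-8.7, 0.1, 10.4]
width: 0.351
gripper_force: 3.6
```

Sliding force is about 8 N and there is no fence contact yet. I continue in steps of about 1 mm.

Call:
arm_command(
  linear=[
    [-0.015,0,0],
    [-0.015,0,0],
    [-0.015,0,0],
  ],
  dr=[
    [0,0,0],
    [0,0,0],
    [0,0,0],
  ],
  grip=[0.3,0.3,0.3],
)

```text
time: 10.05
ee_pos: [590.8, 8.0, 93.1]
ee_rot: [3.142, -0.004, -3.115]
wrist_force: [-7.9, -0.0, 11.2]
width: 0.348
gripper_force: 3.6
```

Call:
arm_command(
  linear=[
    [-0.013,0,0],
    [-0.013,0,0],
  ],
  dr=[
    [0,0,0],
    [0,0,0],
  ],
  grip=[0.3,0.3],
)

```text
time: 10.25
ee_pos: [591.1, 8.0, 93.1]
ee_rot: [-3.141, -0.007, -3.116]
wrist_force: [-16.3, -1.2, 18.2]
width: 0.347
gripper_force: 7.1
```

The force jumped from 8 to 16 N and the pack stopped advancing, so it is against the fence. I back off, raise the arm and check.

Call:
arm_command(
  linear=[
    [0,0,0],
    [0.05,0,0],
    [0.2,0,0],
    [0.4,0,0],
    [0.4,0,0],
  ],
  dr=[
    [0,0,0],
    [0,0,0],
    [0,0,0],
    [0,0,0],
    [0,0,0],
  ],
  grip=[0.3,0.3,0.3,0.3,0.3],
)

```text
time: 10.75
ee_pos: [510.1, 5.8, 92.3]
ee_rot: [3.141, 0.0, -3.115]
wrist_force: [-0.7, -0.9, 0.3]
width: 0.348
gripper_force: 0.0
```

Call:
arm_command(
  linear=[
    [0,0,-0.5],
    [0,0,-0.5],
    [0,0,-0.5],
    [0.4,0,-0.4],
    [0.4,0,0],
  ],
  dr=[
    [0,0,0],
    [0,0,0],
    [0,0,0],
    [0,0,0],
    [0,0,0],
  ],
  grip=[0.3,0.3,0.3,0.3,0.3],
)

```text
time: 11.25
ee_pos: [449.0, 3.7, 248.9]
ee_rot: [-3.14, 0.008, -3.115]
wrist_force: [0.7, -0.4, -0.5]
width: 0.353
gripper_force: 0.0
```

```bash
python3 - <<'E'
from h import *
np.set_printoptions(precision=1,suppress=True)
s=viewer.get_image("side"); t=viewer.get_image("top")
im=np.hstack([cv2.resize(s["img"][190:290,280:413,::-1],(400,300),interpolation=2),cv2.resize(t["img"][140:240,255:388,::-1],(400,300),interpolation=2)]); cv2.imwrite("pics/end.png",im)
print(manip.sense()["ee_pos"],manip.sense()["wrist_force"])
for q in["pack_tall_top","pack_tall_mid"]:
  for p in(s,t): print(q,[(np.array(d["pixel"]),round(d["confidence"],2),atz(p,d["pixel"],30)) for d in mark_of(q,p)])
E
```

```text
[443.6   4.5 245.2] [ 0.1 -0.5 -0.7]
pack_tall_top [(array([224.8, 252.4]), 0.94, array([340.9,  57.4,  30. ])), (array([380., 238.]), 0.88, array([755.8,  12.5,  30. ])), (array([252.8, 186.1]), 0.66, array([450.8, 316.4,  30. ])), (array([225.8, 207.8]), 0.55, array([360.3, 235.4,  30. ])), (array([268.3, 240. ]), 0.36, array([460.5,  75.8,  30. ]))]
pack_tall_top [(array([317.9, 155.3]), 0.96, array([752.1,  13.3,  30. ])), (array([281.9, 314.8]), 0.71, array([352.9, 111. ,  30. ])), (array([355.6, 315.6]), 0.63, array([347.4, -72.5,  30. ]))]
pack_tall_mid [(array([227.6, 230.3]), 0.97, array([356.4, 139.6,  30. ])), (array([351.5, 246.8]), 0.73, array([671.4,  -0.9,  30. ])), (array([228.7, 276.7]), 0.64, array([342.6, -28.7,  30. ]))]
pack_tall_mid [(array([351.1, 316.7]), 0.85, array([344.9, -61.2,  30. ])), (array([319.3, 185.9]), 0.84, array([673.8,  11.2,  30. ])), (array([293.3, 314.3]), 0.74, array([353.7,  82.5,  30. ]))]
```

View pics/end.png

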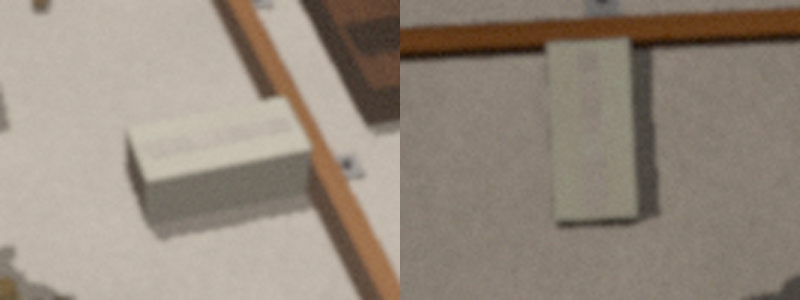

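The pack lies square with its end flush at the fence: the top crop shows the lid's leading edge at row 40 over the fence, with no gap. It sits within about 0.02 rad of square, and the arm is clear.

```bash
python3 -c "
from h import *
print(order.hand_in())"
```

```text
the job is handed in; nothing more can be done
None
```

I tipped the tall white pack over and slid it gently until its former top end lay flush against the fence. In the last pictures it was square to the fence within about 0.02 rad with no gap visible, and I handed the job in without getting a verdict back.

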